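# Drift the nut bar into line and fit the bolt

## Task

The sprung nut bar inside the steel channel has slid along and its holes no longer line up with those of the cover plate: with the tapered drift pin from the wooden block, feel through the cover hole beside the upright lug for the bar's hole, work the bar into line and push the pin fully home, where it stays. Then fit the bolt fully home in the other hole and let go of it. Go gently: never press the pin or the bolt against the channel or bar with more than about 25 N, and leave the jar, the tube and the wrench where they are.

Things in the scene. Friction and masses are not known exactly. Their poses are not given: they have to be found in the camera images.
- channel: steel channel fixed to the bench, 190 mm long along its own y, 64 mm wide along its x, low feet 62 mm either side of the middle; origin under its centre, z up. Its top is a fixed 6 mm cover plate, upper face at 60 mm, with two round 26 mm holes on the centre line, 100 mm apart. Inside lies the nut bar (see the holes)
- pin_hole (a point): centre, at the cover's upper face, of the cover hole for the pin: the one beside the upright steel lug (26 mm wide, 55 mm tall, 75 mm from this point on the +x side). The nut bar's upper face is 13 mm below here. The bar is 10 mm thick with two 14 mm through holes 100 mm apart; its place is not measured: it lies 3 to 8.5 mm off along the channel, towards or away from the other hole. It slides lengthwise only, with about 6 N friction, and stays where left
- bolt_hole (a point): centre, at the cover's upper face, of the cover hole for the bolt, the one with only a flat foot plate beside it; the bar's second hole shifts with its first. Pressed down, the bar stays firm up to about 5 N, then gives 4 mm on springs up to about 15 N, then stops hard. Under the bar the channel is empty for 30 mm
- pin: dark steel drift pin, round, 92 mm long; origin at the centre of the underside of its 34 mm wide, 4 mm thick flange, z up. Above it a grip of 18 mm diameter, 40 mm tall. Below, going down: 24.5 mm diameter to 6 mm (fits the cover), cone to 12.5 mm at 12 mm, 12.5 mm to 20 mm (fits the bar), slow taper to 10.8 mm at 32 mm, 10.8 mm blunt nose to the tip at 48 mm. Home when the flange rests on the cover
- pin_tip (a point): centre of the pin's lower tip face, 48 mm below the flange's underside. The pin weighs about 0.18 kg, the bolt 0.15 kg
- bolt: bright steel bolt without thread, round, 68 mm long; origin at the centre of the underside of its 34 mm wide, 4 mm thick flange, z up. Above it a ribbed head of 22 mm diameter, 34 mm tall. Below, going down: 23 mm diameter to 6 mm, cone to 12 mm at 12 mm, 12 mm to 27 mm, foot narrowing to 9 mm at 30 mm. Home when the flange rests on the cover
- block: fixed wooden block, 70 x 150 (along its y) x 60 mm, origin at the centre of its underside; two 28 mm holes 80 mm apart along its y hold the pin and the bolt, either one in either hole, their flanges resting on its top
- jar: glass jar with a steel cap, 68 mm wide, 100 mm tall, origin under its centre; leave alone
- tube: aluminium tube standing on end, 38 mm wide, 130 mm tall, origin under its centre; leave alone
- wrench: steel wrench lying flat between robot and work, 170 mm long; leave alone

How it is judged:
On the way, in this order (a step that is already met when the one before it is completed fails the run):
1. the drift pin is fully home in the cover hole beside the lug, through the bar (z of pin in the frame of pin_hole between -0.003 and 0.002 m and horizontal distance between pin and pin_hole below 0.003 m and angle between pin's own z axis and vertical below 0.06 rad), for 0.2 s.
2. the bolt is fully home in the other hole, the pin still home (all of step 1 and z of bolt in the frame of bolt_hole between -0.003 and 0.002 m and horizontal distance between bolt and bolt_hole below 0.003 m and angle between bolt's own z axis and vertical below 0.06 rad), for 0.2 s.
At the end, for the whole second after the job is handed in: The pin stands in the hole beside the lug and the bolt in the other hole, each with its flange within 2 mm of the cover, within 3 mm of the hole's centre and within 0.06 rad of upright, both at rest (below 10 mm/s) (all of step 2 and linear speed of each of pin, bolt below 0.01 m/s); the robot touches nothing.
It fails at once if the pin pressed against the channel or its nut bar with more than 40 N (contact force between pin and channel above 40 N).
It fails at once if the bolt pressed against the channel or its nut bar with more than 40 N (contact force between bolt and channel above 40 N).
It fails at once if the jar moved by more than 30 mm (distance of jar from where it was at the start of the episode above 0.03 m).
It fails at once if the tube moved by more than 30 mm (distance of tube from where it was at the start of the episode above 0.03 m).
It fails at once if the wrench moved by more than 30 mm (distance of wrench from where it was at the start of the episode above 0.03 m).
It also fails if it takes over 72 s, if anything falls off the work surface, if the arm or the gripper's body presses on something with over 40 N, if the wrist force passes 120 N, or if a joint passes its speed limit or range.

## Robot

A 6-joint arm with a two-finger parallel gripper is mounted at the origin on the work surface. World frame = base frame: x ahead of the robot, y to its left, z up, the work surface at z = 0. Lengths are in m, angles in rad, forces in N, time in s.
With the tool pointing down it reaches from about 0.25 to 0.725 m from the base axis. Payload 4 kg.
Tool frame: the origin (TCP) lies between the finger pads; the fingertips stand 8 mm ahead of it and the grasp point (between the pads) lies 11 mm behind it; z points along the fingers, y is the line along which they close (so a half turn about z gives the same grasp; the last joint's range is limited). The gripper opens to 85 mm and grips with 20 to 120 N. Pads are 22 mm wide; open, the fingers measure 114 mm over their backs; the gripper's body (76 mm by 85 mm) begins 54 mm behind the grasp point. The pads swing forward as they close: fully open they stand 13 mm farther back than shut.
Start: joints at [1.287, 0.241, 0.005, 1.335, 0, 1.571], TCP at [0.14, 0.48, 0.239] pointing down, gripper open.
Joint ranges: [-2.72, 2.72], [-1.05, 1.87], [-1.09, 1.28], [-1.99, 2.15], [-1.42, 1.44], [-3.14, 3.14]. Speed limits (rad/s): [2.79, 2.79, 3.14, 3.14, 3.14, 3.14].

## Interface

Orientations are given as a unit quaternion [x, y, z, w].
In Python, from workcell import status, viewer, bot gives the robot as it stands.
- The arm moves only by the tool servo_tool, never from a script. Its argument "commands" is a list of rows, each a list of 5 numbers: the finger opening in mm, from 0 to 85.4, then the shift along the tool's x, y, z in mm, then the turn about the tool's z in rad. A call has 1 to 20 rows; each row shifts and turns the commanded pose from where the row before left it, along the tool's axes as they then stand; what a row does not reach is not made up. A row lasts 1/8 s, in which the tool goes at most 62.5 mm and 10.7 degrees, less where a joint would pass 70% of its speed; a pose out of reach is approached as far as the arm can. A call is refused whole if a number of a shift passes 62.5 or a number of a turn 0.188, either way. A call with a gripper value outside its range is refused whole. The fingers move at their own pace and stop on an object; the grip force is fixed at half the most. Time passes only in rows, so rows that do not move let the fingers close. It gives the time, the measured TCP pose, the force, the opening and the grip force at its end, in the units of the state.
- status.get_obs(): the state, without advancing time (a new reading comes with each control period).
- viewer.camera(name): name is "scene" or "side" or "wrist"; returns (picture, depth): 480x640x3 uint8, red, green, blue; 480x640 float32, m along the optical axis (not along the pixel's ray), 0 where there is no reading.
- viewer.get_calibration(name): a dict with "camera_matrix" (3x3 intrinsics, pixels), "R" (3x3) and "t" (3): a world point X has camera coordinates R X + t; the wrist camera has in their place "T_tool_cam" (4x4, takes a point from camera to tool coordinates, whose origin is the TCP and whose axes are the flange's). Camera axes: x right, y down, z forward; pixel columns grow to the right and rows downward; lengths in m; the calibration is good to about 2 mm. A picture is of the moment at which its call begins: read the wrist's pose just before it. get_calibration takes no time and is no camera call.
- bot.job_done(): hands the job in; it is judged then, once.
Trained networks look in the newest picture that a camera, given by its name, has taken for a name from the list of things; names that differ only in an ending like _2 or _b are one class to them, and where a whole thing is asked for, a point or a joint stands for the part that bears it (a point fixed in the world has none). Each returns a list of dicts, best first, with "p" (0 to 1); they miss things now and then, are a little off and sometimes report something else, mostly with a low value. They report only what shows in the picture. A call takes as long as a camera call.
- viewer.masks_of(camera, label): "mask" (480x640 bool, what is visible of it) and "pixel" ([row, column] in pixels, amid what is visible of it).
- viewer.spot_point(camera, label): "pixel" ([row, column] in pixels: a listed point, or the origin of a listed thing).
The state is a dict: "clock": time; "joint_pos": joint angles; "joint_vel": joint speeds; "tau": joint torques, N m; "eef_pos": TCP position; "tool_rot": TCP orientation; "ft_force": force on the tool from outside, world axes, zero at the start; "ft_torque": the same for the moment, N m; "grip_width": finger opening in m; "grasp_force": force on a finger pad.
Only numpy, scipy, OpenCV 4.12 (cv2) and the standard library are available. Lean on these libraries where they do the work, as an engineer would, in place of code of your own. Each camera call takes 0.05 s, during which the arm holds its last target. There are 200 camera calls.

## Working session

There is one attempt and no reset: what is moved stays moved. The work goes in short steps, Python scripts to look and compute and a tool call to move; the robot and the scene stay as the last step left them, time stands still between calls to the robot, and variables do not carry over. Pictures are saved under pics/ and viewed, at most 10 in all, crops included, and the job is handed in when it is done.

Besides the shell and the picture viewer there is one more tool, called after "Request:" by a JSON object that holds its "method" and its "body". servo_tool: Moves the arm, as the interface text tells. Its arguments: {"type":"object","properties":{"commands":{"type":"array"}},"required":["commands"]}

```bash
mkdir -p pics; ls
cat > h.py <<'E'
import numpy as np, cv2
from scipy.spatial.transform import Rotation as Ro
from workcell import status, viewer, bot
def cam(n):
    c=viewer.get_calibration(n); K=np.array(c["camera_matrix"])
    if n=="wrist":
        o=status.get_obs(); T=np.array(c["T_tool_cam"]); R=Ro.from_quat(o["tool_rot"]).as_matrix()
        Rc=R@T[:3,:3]; p=R@T[:3,3]+o["eef_pos"]
    else:
        R=np.array(c["R"]); Rc=R.T; p=-R.T@np.array(c["t"])
    return K,Rc,p
def onplane(C,px,z):
    K,Rc,p=C; d=Rc@np.linalg.inv(K)@[px[1],px[0],1]; return p+d*(z-p[2])/d[2]
def cloud(C,D,mask):
    K,Rc,p=C; r,c=np.nonzero(mask&(D>0)); d=D[r,c]
    return (Rc@(np.linalg.inv(K)@np.vstack([c,r,np.ones(len(r))])*d)).T+p
def save(n,im): cv2.imwrite(f"pics/{n}.png",im[:,:,::-1])
E
python3 - <<'E'
from h import *
np.set_printoptions(precision=4,suppress=True)
o=status.get_obs(); print(o["clock"],o["eef_pos"],o["tool_rot"],o["ft_force"])
H={'pin_hole':.06,'bolt_hole':.06,'pin':.06,'bolt':.06,'channel':0,'block':0,'jar':0,'tube':0,'wrench':0}
for n in("scene","side"):
    C=cam(n); im,D=viewer.camera(n); save(n,im); print(n,C[2])
    for k,z in H.items():
        for d in viewer.spot_point(n,k)[:2]: print(n,k,round(d["p"],2),np.round(d["pixel"]),onplane(C,d["pixel"],z))
print(status.get_obs()["clock"])
E
```

```text
pics
0.0 [0.1398 0.4794 0.2384] [ 0.1414  0.9899 -0.001  -0.0001] [ 0.5985  0.1052 -0.3161]
scene [ 1.064  -0.2924  0.8185]
scene pin 0.59 [183. 395.] [0.531  0.1731 0.06  ]
scene pin 0.25 [209. 379.] [0.5633 0.117  0.06  ]
scene bolt 0.83 [194. 360.] [0.5192 0.1092 0.06  ]
scene channel 0.98 [318. 241.] [ 0.5839 -0.1586 -0.    ]
scene block 0.98 [212. 378.] [0.5289 0.1435 0.    ]
scene jar 0.64 [360. 377.] [ 0.7582 -0.0243 -0.    ]
scene jar 0.63 [185. 397.] [0.4964 0.2088 0.    ]
scene tube 0.68 [319. 240.] [ 0.5849 -0.1599  0.    ]
scene tube 0.63 [289. 482.] [0.7498 0.1865 0.    ]
scene wrench 0.79 [210. 257.] [ 0.4053 -0.0308 -0.    ]
scene wrench 0.43 [360. 372.] [ 0.7542 -0.0309  0.    ]
side [0.2864 0.6563 0.5309]
side pin 0.85 [306. 310.] [0.5275 0.1819 0.06  ]
side bolt 0.72 [284. 339.] [0.507 0.111 0.06 ]
side channel 0.72 [228. 356.] [ 0.5807 -0.1667  0.    ]
side channel 0.22 [304. 309.] [0.5635 0.117  0.    ]
side block 0.97 [317. 325.] [0.5219 0.1378 0.    ]
side jar 0.68 [240. 264.] [ 0.7479 -0.0329  0.    ]
side tube 0.73 [303. 200.] [0.7457 0.197  0.    ]
side wrench 0.89 [280. 420.] [ 0.3953 -0.0339  0.    ]
1.0
```

View pics/scene.png

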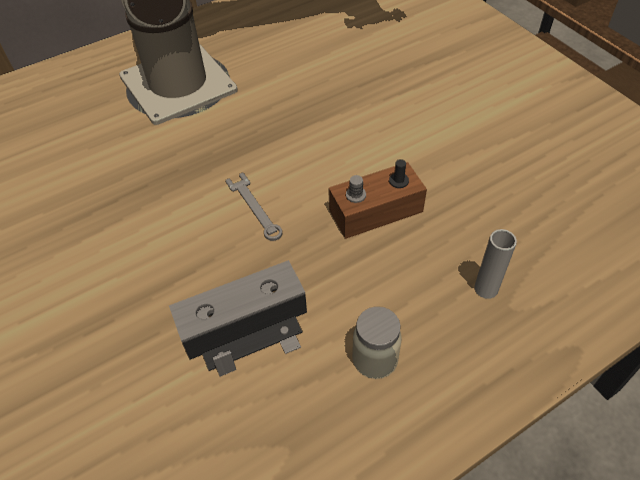

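View pics/side.png

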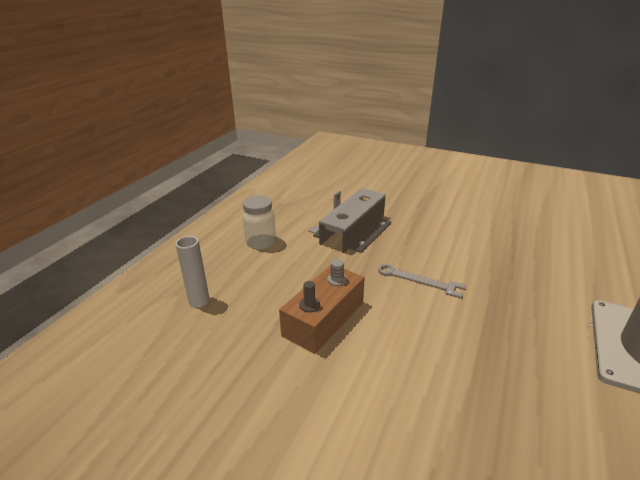

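The scene view shows the pin (dark) at (183,398), the bolt at (192,356), and the cover holes at about (312,205) and (287,269). The side view shows the lug at (198,337), beside the far (-y) hole.

Run:
```python
from h import *
np.set_printoptions(precision=4,suppress=True)
print(np.array(viewer.get_calibration("wrist")["T_tool_cam"]),viewer.get_calibration("wrist")["camera_matrix"])
C=cam("scene");S=cam("side")
print([onplane(C,p,.06) for p in((312,205),(287,269))],[onplane(S,p,.06) for p in((198.5,365),(216,342))])
for k,z in(("channel",.06),("block",.06)):
    im,D=viewer.camera("scene"); m=viewer.masks_of("scene",k)[0]["mask"]; P=cloud(C,D,m); P=P[abs(P[:,2]-z)<.004]
    r=cv2.minAreaRect((P[:,:2]*1000).astype(np.float32)); print(k,len(P),P[:,2].mean(),r)
for k in("jar","tube","wrench"):
    im,D=viewer.camera("scene"); m=viewer.masks_of("scene",k)
    if m: P=cloud(C,D,m[0]["mask"]); print(k,m[0]["p"],P.min(0),P.max(0))
```

```text
[[ 0.0004 -0.9481 -0.318   0.081 ]
 [ 1.      0.0003  0.0005  0.0002]
 [-0.0004 -0.318   0.9481 -0.1351]
 [ 0.      0.      0.      1.    ]] [[362.9796   0.     312.5467]
 [  0.     362.9796 239.32  ]
 [  0.       0.       1.    ]]
[array([ 0.5811, -0.207 ,  0.06  ]), array([ 0.5953, -0.1084,  0.06  ])] [array([ 0.5742, -0.2043,  0.06  ]), array([ 0.5917, -0.1071,  0.06  ])]
channel 4465 0.05964915053473155 ((586.057373046875, -157.24978637695312), (189.46588134765625, 67.4446029663086), 81.70563507080078)
block 2185 0.059549401652076214 ((523.1331787109375, 141.98252868652344), (151.59661865234375, 74.72132110595703), 79.75918579101562)
jar 0.76 [ 0.6761 -0.0606 -0.0029] [0.7888 0.0429 0.1038]
tube 0.71 [ 0.7318  0.1723 -0.0019] [0.7727 0.2651 0.1319]
wrench 0.96 [ 0.3138 -0.0493 -0.0036] [ 0.4834 -0.0122  0.0111]
```

Request:
{"method": "servo_tool", "body": {"commands": [[85, -30, -12, 2, 0.18], [85, 0, 0, 0, -0.18], [85, -48, -18.5, 2, 0], [85, -48, -18.5, 2, 0], [85, -48, -18.5, 2, 0], [85, -48, -18.5, 2, 0], [85, -48, -18.5, 2, 0], [85, -48, -18.5, 2, 0], [85, -48, -18.5, 2, 0], [85, -48, -18.5, 2, 0], [85, -44, -17, 2, 0], [85, 0, 0, 0, 0.183], [85, 0, 0, 0, 0.183], [85, 0, 0, 0, 0.183], [85, 0, 0, 0, 0.183], [85, 0, 0, 0, 0.183], [85, 0, 0, 0, 0.183], [85, 0, 0, 0, 0.183], [85, 0, 0, 0, 0.183]]}}

```text
clock: 3.88
eef_pos: [0.5301, 0.1818, 0.2192]
tool_rot: [0.769, 0.64, -0.0, -0.0]
ft_force: [-0.2, 1.1, -0.2]
grip_width: 0.0848
grasp_force: 0.0
```

```bash
cat > look.py <<'E'
from h import *
import sys
np.set_printoptions(precision=4,suppress=True)
def look(name,labels,view=True):
    o=status.get_obs(); R=Ro.from_quat(o["tool_rot"]).as_matrix()
    print(o["clock"],o["joint_pos"],"tcp",o["eef_pos"],"x",R[:,0],"y",R[:,1],"z",R[:,2],"F",o["ft_force"],o["grip_width"])
    C=cam("wrist"); im,D=viewer.camera("wrist"); 
    if view: save(name,im)
    for k,z in labels:
        for d in viewer.spot_point("wrist",k)[:2]:
            w=onplane(C,d["pixel"],z); print(k,round(d["p"],2),np.round(d["pixel"],1),w,"tool mm",1000*R.T@(w-o["eef_pos"]))
    return C,im,D,o,R
E
python3 - <<'E'
from look import *
C,im,D,o,R=look("w1",[("pin",.06),("bolt",.06),("block",0)])
for k in("pin","bolt"):
    m=viewer.masks_of("wrist",k)
    if m:
        P=cloud(C,D,m[0]["mask"]); print(k,P.min(0),P.max(0))
        for a,b in((.09,.12),(.060,.068)):
            Q=P[(P[:,2]>a)&(P[:,2]<b)]
            if len(Q)>5: print(len(Q),cv2.minEnclosingCircle((Q[:,:2]*1000).astype(np.float32)),Q[:,2].mean())
E
```

```text
3.875 [ 0.3304  0.3697  0.1316  1.3328 -0.      2.0843] tcp [0.5301 0.1818 0.2192] x [ 0.182   0.9833 -0.0001] y [ 0.9833 -0.182  -0.0001] z [-0.0001 -0.     -1.    ] F [-0.2287  1.0802 -0.2096] 0.08483524893163874
pin 0.83 [222.6 315.6] [0.5331 0.1794 0.06  ] tool mm [ -1.8192   3.4028 159.235 ]
bolt 0.8 [309.5 312.3] [0.5154 0.0988 0.06  ] tool mm [-84.3136   0.6384 159.2409]
block 0.83 [240.8 314.2] [0.5257 0.1436 0.    ] tool mm [-38.3394   2.5875 219.2376]
pin [0.5149 0.1646 0.0601] [0.5477 0.1976 0.1064]
542 ((531.5889892578125, 181.06593322753906), 8.915849685668945) 0.10290898834416908
680 ((529.4346923828125, 179.85446166992188), 18.66861915588379) 0.06449097162534548
bolt [0.5004 0.0863 0.0591] [0.5339 0.119  0.1007]
612 ((517.3673706054688, 102.82645416259766), 11.086666107177734) 0.09717829480815864
494 ((516.8163452148438, 101.32307434082031), 18.034549713134766) 0.06431435287946521
```

View pics/w1.png

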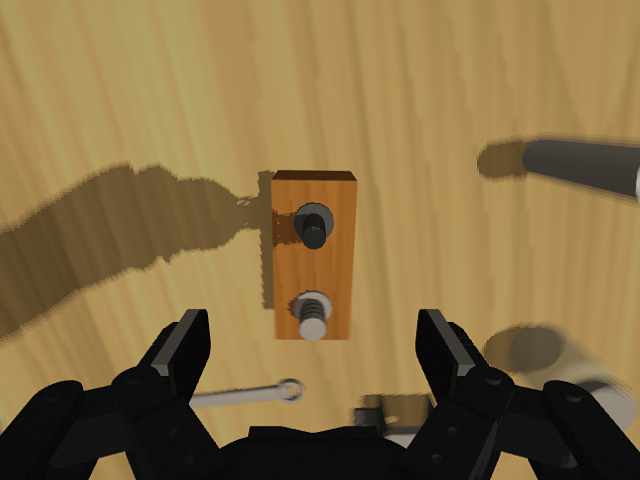

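The wrist view shows the pin at (222,316) and the bolt at (309,312), with the block aligned to the gripper axes. I'll descend and grasp the pin.

Request:
{"method": "servo_tool", "body": {"commands": [[50, -0.5, 1.3, 24, 0], [50, 0, 0, 40, 0], [50, 0, 0, 40, 0], [50, 0, 0, 25, 0], [50, 0, 0, 15, 0], [50, 0, 0, 0, 0], [0, 0, 0, 0, 0], [0, 0, 0, 0, 0], [0, 0, 0, 0, 0], [0, 0, 0, 0, 0], [0, 0, 0, 0, 0], [0, 0, 0, 0, 0]]}}

```text
clock: 5.68
eef_pos: [0.5323, 0.1815, 0.0769]
tool_rot: [0.767, 0.642, 0.001, 0.0]
ft_force: [-1.0, -0.9, 6.2]
grip_width: 0.0166
grasp_force: 58.4
```

Request:
{"method": "servo_tool", "body": {"commands": [[0, 0, 0, -20, 0], [0, 0, 0, -40, 0], [0, 0, 0, -40, 0], [0, 0, 0, -30, 0], [0, -40, 9, 0, 0], [0, -40, 9, 0, 0], [0, -40, 9, 0, 0], [0, -40, 9, 0, 0], [0, -40, 9, 0, 0], [0, -40, 9, 0, 0], [0, -40, 9, 0, -0.038], [0, -40, 9, 0, 0], [0, 0, 0, 0, 0], [0, 0, 0, 0, 0]]}}

```text
clock: 7.42
eef_pos: [0.547, -0.1462, 0.2049]
tool_rot: [0.755, 0.656, -0.0, -0.001]
ft_force: [-0.5, 0.7, -0.7]
grip_width: 0.0166
grasp_force: 58.7
```

Run:
```python
from look import *
C,im,D,o,R=look("w2",[("pin_hole",.06),("bolt_hole",.06),("channel",0),("pin",.18),("pin_tip",.135)])
m=viewer.masks_of("wrist","channel")
P=cloud(C,D,m[0]["mask"]); P=P[abs(P[:,2]-.06)<.004]; print(P[:,2].mean(),cv2.minAreaRect((P[:,:2]*1000).astype(np.float32)))
m=viewer.masks_of("wrist","pin")
P=cloud(C,D,m[0]["mask"]);P=(P-o["eef_pos"])@R*1000; print(P.min(0),P.max(0)); 
for a in range(0,70,8):
    Q=P[(P[:,2]>a)&(P[:,2]<a+8)]
    if len(Q)>5:print(a,len(Q),Q.min(0),Q.max(0))
```

```text
7.425 [-0.2614  0.3887  0.1221  1.3053  0.0005  1.4488] tcp [ 0.547  -0.1462  0.2049] x [0.139  0.9903 0.0006] y [ 0.9903 -0.139  -0.0011] z [-0.001   0.0008 -1.    ] F [-0.4979  0.7162 -0.7014] 0.016559887366969568
channel 0.64 [213.  351.4] [ 0.584  -0.1565  0.    ] tool mm [ -5.1827  38.3296 204.8198]
channel 0.37 [ 30.  541.7] [ 0.7564 -0.0231  0.    ] tool mm [150.8437 190.5259 204.7454]
pin 0.74 [301.6 314.3] [ 0.548  -0.1505  0.18  ] tool mm [-4.1332  1.6195 24.8618]
pin_tip 0.83 [264.8 313.7] [ 0.5479 -0.1495  0.135 ] tool mm [-3.1918  1.4865 69.8626]
0.060505212793131626 ((586.5322265625, -158.09072875976562), (189.84820556640625, 64.29867553710938), 81.68331909179688)
[-200.9182  -23.1972  -29.2215] [ 16.0927  25.0925 205.4309]
0 325 [ 1.4962 -7.5806  0.0373] [8.4935 8.9688 7.9948]
8 1256 [  1.4906 -14.1296   8.0113] [16.0927 15.6355 15.9   ]
16 31 [  6.4778 -13.2986  16.0123] [15.5625 15.7132 16.9843]
40 45 [ 2.6173 -2.8158 41.885 ] [ 4.856   4.8287 47.9739]
48 99 [ 0.5747 -4.0684 48.0806] [ 4.8157  5.59   55.9885]
56 87 [ 0.0542 -4.2413 56.2101] [ 4.5119  5.7622 63.9637]
64 7 [ 0.3154 -4.2769 64.0344] [ 4.1318  5.781  64.5035]
```

View pics/w2.png

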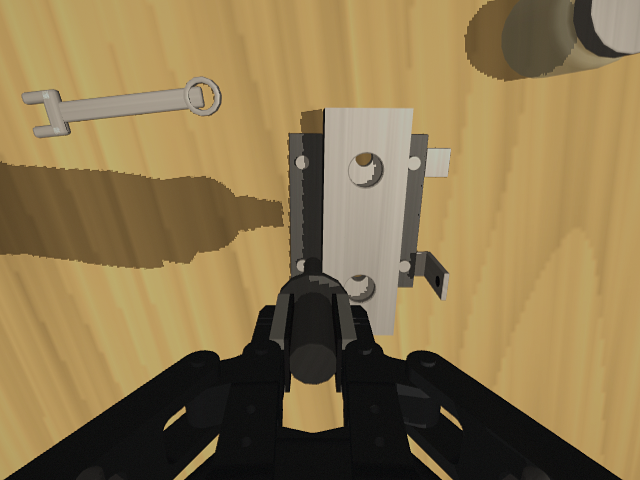

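Run:
```python
from look import *
C=cam("wrist"); im,D=viewer.camera("wrist"); K,Rc,p=C
u=np.array([.1447,.9895]); v=np.array([u[1],-u[0]])  # v ~ channel +x
cen=np.array([.5865,-.1581])
# rectified views at cover plane and bar plane: 0.2mm/px, rows: +u up, cols: +v right
out=[]
for s in(50,-50):
  for z in(.06,.047):
    g=np.arange(-20,20,.1)/1000; V,U=np.meshgrid(g,g[::-1])
    XY=cen+(s/1000+U)[...,None]*u+V[...,None]*v
    X=np.dstack([XY,np.full(U.shape,z)])-p
    q=X@Rc@K.T; mp=(q[...,:2]/q[...,2:]).astype(np.float32)
    r=cv2.remap(im,mp[...,0],mp[...,1],cv2.INTER_CUBIC)
    for k in range(0,400,50): r[k]=[255,0,0] if k==200 else r[k]//2; r[:,k]=[255,0,0] if k==200 else r[:,k]//2
    out.append(cv2.resize(r,(300,300)))
save("rect",np.vstack([np.hstack(out[:2]),np.hstack(out[2:])]))
```

```text
(no output)
```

View pics/rect.png

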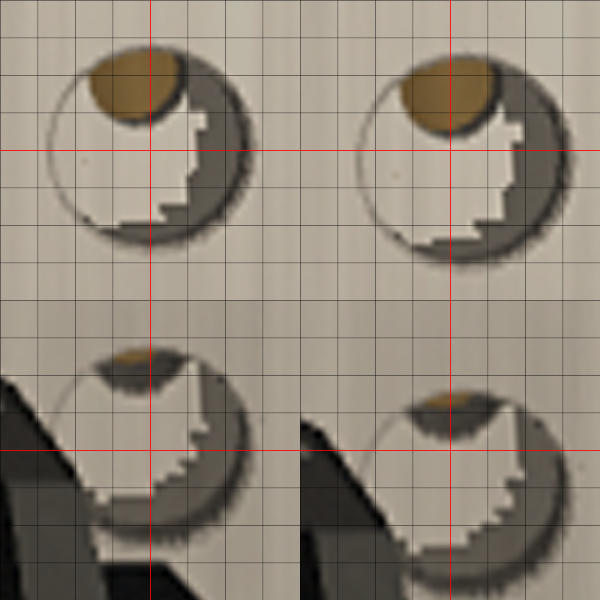

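The rectified views show both cover holes well centred. In both, the bar's hole sits about 8 mm towards +tool x, i.e. towards the bolt hole. I'll hover the pin above the offset spot.

Request:
{"method": "servo_tool", "body": {"commands": [[0, -16, 13, 0, 0], [0, -24, 20, 0, 0], [0, -8, 6.7, 10, 0], [0, 0, 0, 35, 0], [0, 0, 0, 20, 0], [0, 0, 0, 0, 0]]}}

```text
clock: 8.62
eef_pos: [0.578, -0.1984, 0.1375]
tool_rot: [0.754, 0.656, -0.001, -0.003]
ft_force: [-0.9, 0.1, -2.0]
grip_width: 0.0169
grasp_force: 58.9
```

```bash
cat > chk.py <<'E'
from look import *
def pinin(C,D,o,R,lab="pin"):
    m=viewer.masks_of("wrist",lab)
    P=cloud(C,D,m[0]["mask"]);P=(P-o["eef_pos"])@R*1000
    for a in range(0,70,8):
        Q=P[(P[:,2]>a)&(P[:,2]<a+8)&(abs(P[:,1])<30)&(abs(P[:,0])<30)]
        if len(Q)>5:print(a,len(Q),Q.min(0),Q.max(0))
E
python3 - <<'E'
from chk import *
C,im,D,o,R=look("w3",[("pin_hole",.06),("pin_tip",.070)])
pinin(C,D,o,R)
save("w3c",cv2.resize(im[180:340,230:430],(800,640))[:600])
E
```

```text
8.625 [-0.3308  0.5214  0.1515  1.2071  0.0002  1.3787] tcp [ 0.578  -0.1984  0.1375] x [0.1383 0.9904 0.0014] y [ 0.9904 -0.1383 -0.0061] z [-0.0058  0.0022 -1.    ] F [-0.9101  0.1081 -2.0107] 0.01690286293661906
pin_tip 0.56 [264.  313.6] [ 0.5787 -0.2001  0.07  ] tool mm [-1.695   1.4133 67.5016]
0 320 [ 1.5085 -7.5643  0.0029] [11.0437  9.3977  7.966 ]
8 1250 [  0.9535 -13.6629   8.0227] [16.124  14.9077 15.9179]
16 17 [  7.5003 -13.7755  16.0056] [15.547   7.3074 16.9585]
40 48 [ 1.9885 -3.3657 41.4286] [ 5.0526  4.8324 47.9656]
48 95 [ 0.5444 -4.082  48.0638] [ 4.595   5.5848 55.9312]
56 91 [ 0.0248 -4.2709 56.0176] [ 4.7873  5.7618 63.9416]
```

View pics/w3c.png

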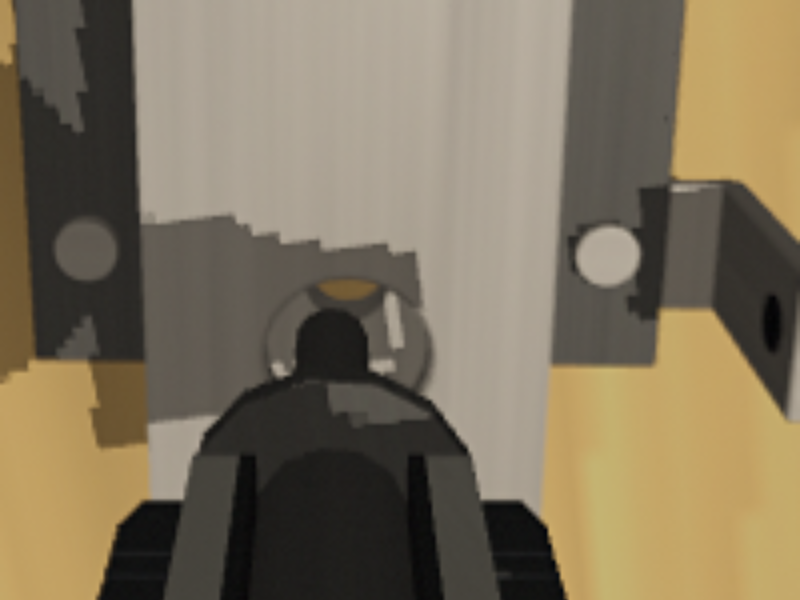

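Request:
{"method": "servo_tool", "body": {"commands": [[0, 0, 0, 0, 0], [0, 0, 0, 0, 0]]}}

```text
clock: 9.07
eef_pos: [0.5804, -0.1996, 0.1411]
tool_rot: [0.754, 0.656, 0.0, 0.001]
ft_force: [-1.1, 0.5, -2.0]
grip_width: 0.0165
grasp_force: 58.9
```

Run:
```python
from chk import *
C,im,D,o,R=look("w4",[])
X=o["eef_pos"]+R@[-.0009,.00075,.0647]; h=np.array([.5794,-.2070]);u=np.array([.1447,.9895]);v=np.array([u[1],-u[0]])
print(X,"u",(X[:2]-h)@u*1e3,"v",(X[:2]-h)@v*1e3)
```

```text
9.075 [-0.3312  0.5183  0.1562  1.2072 -0.      1.3785] tcp [ 0.5804 -0.1996  0.1411] x [ 0.1385  0.9904 -0.0003] y [ 0.9904 -0.1385  0.0014] z [ 0.0013 -0.0005 -1.    ] F [-1.093   0.5115 -1.9897] 0.01651073589566429
[ 0.5811 -0.2006  0.0764] u 6.570944325625442 v 0.8039334362707944
```

Request:
{"method": "servo_tool", "body": {"commands": [[0, 0.3, -0.8, 5, 0], [0, 0, 0, 6, 0], [0, 0, 0, 5, 0], [0, 0, 0, 4, 0], [0, 0, 0, 4, 0], [0, 0, 0, 2, 0], [0, 0, 0, 0, 0], [0, 0, 0, 0, 0]]}}

```text
clock: 10.12
eef_pos: [0.5793, -0.1991, 0.1144]
tool_rot: [0.755, 0.656, 0.0, 0.0]
ft_force: [0.3, -0.0, -1.8]
grip_width: 0.0169
grasp_force: 58.9
```

Request:
{"method": "servo_tool", "body": {"commands": [[0, 0, 0, 1.5, 0], [0, 0, 0, 1.5, 0], [0, 0, 0, 1.5, 0], [0, 0, 0, 0, 0], [0, 0, 0, 0, 0]]}}

```text
clock: 10.75
eef_pos: [0.5792, -0.1991, 0.1097]
tool_rot: [0.755, 0.656, -0.0, -0.0]
ft_force: [0.4, -0.4, -1.5]
grip_width: 0.0164
grasp_force: 58.9
```

Tip at 0.045, which is 2.5 mm below the bar's face, with no contact. It's in the bar's hole, so I'll go deeper.

Request:
{"method": "servo_tool", "body": {"commands": [[0, 0, 0, 1.5, 0], [0, 0, 0, 1.5, 0], [0, 0, 0, 1, 0], [0, 0, 0, 0, 0], [0, 0, 0, 0, 0]]}}

```text
clock: 11.38
eef_pos: [0.5792, -0.1991, 0.1057]
tool_rot: [0.755, 0.656, -0.0, -0.0]
ft_force: [-0.7, -1.1, -1.8]
grip_width: 0.0166
grasp_force: 58.9
```

Request:
{"method": "servo_tool", "body": {"commands": [[0, -1, 0.2, 0, 0], [0, -1, 0.2, 0, 0], [0, -1, 0, 0, 0], [0, -1, 0, 0, 0], [0, 0, 0, 0, 0]]}}

```text
clock: 12.0
eef_pos: [0.5792, -0.2013, 0.1057]
tool_rot: [0.754, 0.657, 0.001, -0.001]
ft_force: [1.2, 6.6, -0.7]
grip_width: 0.0166
grasp_force: 58.6
```

Request:
{"method": "servo_tool", "body": {"commands": [[0, -1, 0, 0, 0], [0, -1, 0, 0, 0], [0, -1, 0, 0, 0], [0, -1, 0, 0, 0], [0, -0.5, 0, 0, 0], [0, 0, 0, 0, 0], [0, 0, 0, 0, 0]]}}

```text
clock: 12.88
eef_pos: [0.5785, -0.2056, 0.1057]
tool_rot: [0.754, 0.657, 0.001, -0.001]
ft_force: [-0.5, 5.9, -0.6]
grip_width: 0.0165
grasp_force: 58.6
```

Run:
```python
from chk import *
C,im,D,o,R=look("w5",[])
pinin(C,D,o,R)
K,Rc,p=C
u=np.array([.1447,.9895]); v=np.array([u[1],-u[0]]); cen=np.array([.5865,-.1581]);out=[]
for z in(.06,.047):
    g=np.arange(-20,20,.1)/1000; V,U=np.meshgrid(g,g[::-1])
    XY=cen+(.0506+U)[...,None]*u+V[...,None]*v
    q=(np.dstack([XY,np.full(U.shape,z)])-p)@Rc@K.T; mp=(q[...,:2]/q[...,2:]).astype(np.float32)
    r=cv2.remap(im,mp[...,0],mp[...,1],cv2.INTER_CUBIC)
    for k in range(0,400,50): r[k]=[255,0,0] if k==200 else r[k]//2; r[:,k]=[255,0,0] if k==200 else r[:,k]//2
    out.append(r)
save("w5c",np.hstack(out))
```

```text
12.875 [-0.3432  0.5477  0.1084  1.1329  0.0036  1.3652] tcp [ 0.5785 -0.2056  0.1057] x [0.1372 0.9905 0.0038] y [ 0.9905 -0.1372 -0.0006] z [-0.0001  0.0038 -1.    ] F [-0.5223  5.8848 -0.6422] 0.016496122326588564
0 339 [ 1.6141 -7.9548  0.0048] [11.7397  8.9249  7.9724]
8 1301 [  1.237 -14.15    8.027] [16.4421 15.645  15.995 ]
16 21 [  6.2366 -13.7954  16.0018] [16.0632 15.7621 16.9357]
40 62 [ 2.3075 -3.9086 40.3562] [10.8812  4.8348 47.779 ]
48 91 [ 1.647  -4.0295 48.0626] [ 5.3895  5.4639 55.9855]
56 63 [-5.5175 -4.2399 56.0019] [ 5.3685 12.1004 62.9788]
```

View pics/w5c.png

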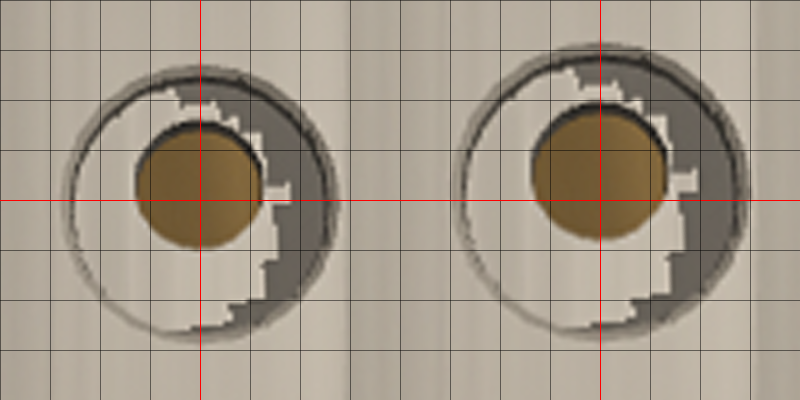

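Request:
{"method": "servo_tool", "body": {"commands": [[0, -1, 0, 0, 0], [0, -1, 0, 0, 0], [0, -1, 0, 0, 0], [0, -0.3, 0, 0, 0], [0, 0, 0, 0, 0], [0, 0, 0, 0, 0]]}}

```text
clock: 13.72
eef_pos: [0.578, -0.2089, 0.1057]
tool_rot: [0.754, 0.657, 0.001, -0.001]
ft_force: [-0.4, 6.3, -0.5]
grip_width: 0.0167
grasp_force: 58.6
```

```bash
cat > rect.py <<'E'
from chk import *
C,im,D,o,R=look("w6",[],False)
pinin(C,D,o,R)
K,Rc,p=C
u=np.array([.1447,.9895]); v=np.array([u[1],-u[0]]); cen=np.array([.5865,-.1581])
def rect(z,du=.0503):
    g=np.arange(-20,20,.1)/1000; V,U=np.meshgrid(g,g[::-1])
    XY=cen+(du+U)[...,None]*u+V[...,None]*v
    q=(np.dstack([XY,np.full(U.shape,z)])-p)@Rc@K.T; mp=(q[...,:2]/q[...,2:]).astype(np.float32)
    return cv2.remap(im,mp[...,0],mp[...,1],cv2.INTER_CUBIC)
r=rect(.047)
h=cv2.cvtColor(r,cv2.COLOR_RGB2HSV)
dark=((h[...,1]>70)|(h[...,2]<70)).astype(np.uint8)   # wood seen through, or black hole wall
dark[:60]=0; dark[340:]=0; dark[:, :80]=0; dark[:,320:]=0
n,l,s,c=cv2.connectedComponentsWithStats(dark)
for i in range(1,n):
    if s[i,4]>3000: print("blob",s[i],"centre u mm",(200-(s[i,1]+s[i,3]/2))/10,"bottom-based",(200-(s[i,1]+s[i,3]-70))/10)
E
python3 rect.py
```

```text
13.725 [-0.3485  0.549   0.1106  1.1339  0.0035  1.36  ] tcp [ 0.578  -0.2089  0.1057] x [0.1373 0.9905 0.0038] y [ 0.9905 -0.1373 -0.0007] z [-0.0001  0.0038 -1.    ] F [-0.4169  6.2958 -0.5119] 0.016726229915077898
0 337 [  2.0644 -12.5754   0.001 ] [11.274   8.9889  7.9943]
8 1309 [  1.3193 -14.6251   8.0109] [16.5945 16.0659 15.9179]
16 23 [  7.2422 -13.7414  16.0026] [15.9743 15.274  16.9732]
40 67 [ -8.6614 -17.7037  40.5415] [ 5.7262 18.6329 47.9963]
48 97 [-0.6267 -4.6432 48.1501] [ 5.5479  5.546  55.974 ]
56 92 [-3.4887 -4.2197 56.0138] [ 5.6631  8.5728 63.9419]
64 7 [-2.8956 -0.7216 64.0682] [ 4.6713  6.4401 65.7188]
blob [  132   134   136   137 14436] centre u mm -0.25 bottom-based -0.1
```

Request:
{"method": "servo_tool", "body": {"commands": [[0, 1.2, 0, 0, 0], [0, 1.2, 0, 0, 0], [0, 1.2, 0.3, 0, 0], [0, 0, 0, 0, 0], [0, 0, 0, 0, 0]]}}

```text
clock: 14.45
eef_pos: [0.5788, -0.2078, 0.1057]
tool_rot: [0.755, 0.656, -0.0, 0.0]
ft_force: [-0.8, 0.9, -1.7]
grip_width: 0.0167
grasp_force: 58.6
```

```bash
python3 rect.py
```

```text
14.45 [-0.3443  0.5485  0.1098  1.132  -0.0007  1.3659] tcp [ 0.5788 -0.2078  0.1057] x [ 0.139   0.9903 -0.0007] y [ 0.9903 -0.139  -0.0001] z [-0.0002 -0.0006 -1.    ] F [-0.8063  0.8839 -1.7329] 0.016663967257877017
0 329 [ 1.8427 -7.6095  0.0202] [11.2701  9.3672  7.9933]
8 1253 [  1.277  -14.0939   8.0242] [16.4147 15.6794 15.9877]
16 24 [  8.5568 -12.8188  16.0051] [15.5863 12.8787 17.0485]
40 54 [-6.0457 -3.9002 40.7881] [ 5.3321 17.4422 47.9062]
48 96 [ -2.7624 -12.2541  48.0971] [ 4.8976  5.575  55.8877]
56 99 [ -5.8247 -11.2221  56.0223] [ 4.6802  6.3485 63.9319]
blob [  133   134   136   136 14485] centre u mm -0.2 bottom-based 0.0
```

Request:
{"method": "servo_tool", "body": {"commands": [[0, 0.8, -0.2, 0, 0], [0, 0, 0, 2, 0], [0, 0, 0, 2, 0], [0, 0, 0, 2, 0], [0, 0, 0, 2, 0], [0, 0, 0, 2, 0], [0, 0, 0, 0, 0], [0, 0, 0, 0, 0]]}}

```text
clock: 15.55
eef_pos: [0.5788, -0.2065, 0.0958]
tool_rot: [0.755, 0.656, 0.0, 0.0]
ft_force: [0.3, -0.2, -1.3]
grip_width: 0.0163
grasp_force: 58.6
```

Request:
{"method": "servo_tool", "body": {"commands": [[0, -0.3, -0.2, 2, 0], [0, 0, 0, 2, 0], [0, 0, 0, 2, 0], [0, 0, 0, 2, 0], [0, 0, 0, 0, 0], [0, 0, 0, 0, 0]]}}

```text
clock: 16.3
eef_pos: [0.5786, -0.2068, 0.0878]
tool_rot: [0.754, 0.656, -0.0, 0.0]
ft_force: [0.4, -1.3, -1.3]
grip_width: 0.0164
grasp_force: 58.6
```

Flange is about 10.5 mm above the cover. I'll continue in small steps.

Request:
{"method": "servo_tool", "body": {"commands": [[0, 0, 0, 1.5, 0], [0, 0, 0, 1.5, 0], [0, 0, 0, 1.5, 0], [0, 0, 0, 0, 0], [0, 0, 0, 0, 0]]}}

```text
clock: 16.92
eef_pos: [0.5785, -0.2068, 0.0833]
tool_rot: [0.755, 0.656, -0.0, 0.0]
ft_force: [0.3, 1.4, -2.5]
grip_width: 0.0165
grasp_force: 58.6
```

Request:
{"method": "servo_tool", "body": {"commands": [[0, 0, 0, 1.5, 0], [0, 0, 0, 1.5, 0], [0, 0, 0, 0, 0], [0, 0, 0, 0, 0]]}}

```text
clock: 17.42
eef_pos: [0.5785, -0.2068, 0.0803]
tool_rot: [0.755, 0.656, -0.0, -0.0]
ft_force: [0.5, 0.8, -1.6]
grip_width: 0.0163
grasp_force: 58.6
```

Request:
{"method": "servo_tool", "body": {"commands": [[0, 0, 0, 1, 0], [0, 0, 0, 1, 0], [0, 0, 0, 0.5, 0], [0, 0, 0, 0, 0], [0, 0, 0, 0, 0]]}}

```text
clock: 18.05
eef_pos: [0.5786, -0.2068, 0.0778]
tool_rot: [0.755, 0.656, 0.0, 0.0]
ft_force: [0.2, 1.1, -1.3]
grip_width: 0.0167
grasp_force: 58.6
```

Request:
{"method": "servo_tool", "body": {"commands": [[0, 0, 0, 0.7, 0], [0, 0, 0, 0.5, 0], [0, 0, 0, 0, 0], [0, 0, 0, 0, 0]]}}

```text
clock: 18.55
eef_pos: [0.5786, -0.2068, 0.0769]
tool_rot: [0.755, 0.656, 0.0, 0.0]
ft_force: [-0.9, 0.2, 1.4]
grip_width: 0.0163
grasp_force: 58.8
```

Request:
{"method": "servo_tool", "body": {"commands": [[30, 0, 0, 0, 0], [30, 0, 0, 0, 0], [35, 0, 0, 0, 0], [35, 0, 0, -10, 0], [40, 0, 0, -30, 0], [50, 0, 0, -40, 0], [50, 0, 0, -40, 0], [50, 0, 0, -20, 0], [50, 0, 0, 0, 0]]}}

```text
clock: 19.68
eef_pos: [0.5799, -0.2072, 0.2196]
tool_rot: [0.755, 0.656, 0.001, 0.002]
ft_force: [1.0, 0.1, -1.1]
grip_width: 0.0504
grasp_force: 0.0
```

Run:
```python
from chk import *
C,im,D,o,R=look("w7",[("pin",.06)])
m=viewer.masks_of("wrist","pin")
P=cloud(C,D,m[0]["mask"])
for a,b in((.09,.12),(.06,.068)):
    Q=P[(P[:,2]>a)&(P[:,2]<b)&(np.hypot(P[:,0]-.5793,P[:,1]+.2073)<.03)]
    if len(Q)>5: print(len(Q),cv2.minEnclosingCircle((Q[:,:2]*1000).astype(np.float32)),np.median(Q[:,2]),Q[:,2].max())
```

```text
19.675 [-0.3432  0.4783  0.2983  1.3852  0.      1.3666] tcp [ 0.5799 -0.2072  0.2196] x [ 0.1386  0.9903 -0.0011] y [ 0.9903 -0.1386  0.0055] z [ 0.0053 -0.0019 -1.    ] F [ 1.0098  0.1128 -1.0801] 0.050416227747526174
pin 0.63 [219.4 313.8] [ 0.5827 -0.2069  0.06  ] tool mm [  0.8439   1.8955 159.5686]
543 ((579.084228515625, -207.6275634765625), 8.933743476867676) 0.10422036542607938 0.10659967783785732
689 ((578.5796508789062, -211.38487243652344), 20.332611083984375) 0.06453183748426683 0.06765498019567012
```

View pics/w7.png

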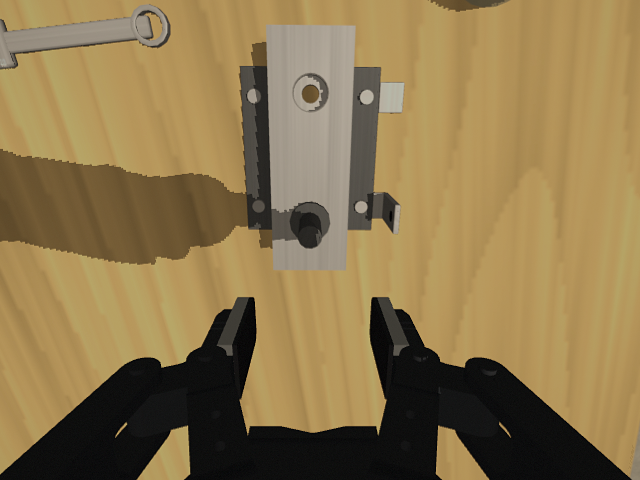

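The view shows the pin seated at (222,310) and the bar hole concentric in the bolt hole at (93,311). On to the bolt.

Request:
{"method": "servo_tool", "body": {"commands": [[50, 30, -10, 0, 0], [50, 49, -17, 0, 0], [50, 49, -17, 0, 0], [50, 49, -17, 0, 0], [50, 49, -17, 0, 0.038], [50, 45, -16, 0, 0], [50, 28, -10, 0, 0], [50, 0, 0, 0, 0], [50, 0, 0, 0, 0]]}}

```text
clock: 20.95
eef_pos: [0.5194, 0.1038, 0.2156]
tool_rot: [0.767, 0.642, -0.001, -0.0]
ft_force: [0.1, 0.3, -0.1]
grip_width: 0.0499
grasp_force: 0.0
```

Run:
```python
from chk import *
C,im,D,o,R=look("w8",[("bolt",.06)])
m=viewer.masks_of("wrist","bolt")
P=cloud(C,D,m[0]["mask"])
for a,b in((.09,.12),(.06,.068)):
    Q=P[(P[:,2]>a)&(P[:,2]<b)]
    if len(Q)>5:
        c=cv2.minEnclosingCircle((Q[:,:2]*1000).astype(np.float32)); print(len(Q),c,np.median(Q[:,2]), R.T@(np.array([*c[0],100])-1000*o["eef_pos"]))
```

```text
20.95 [ 0.1976  0.3119  0.0393  1.3001 -0.0005  1.9454] tcp [0.5194 0.1038 0.2156] x [ 0.1761  0.9844 -0.0012] y [ 0.9844 -0.1761 -0.0017] z [-0.0019 -0.0009 -1.    ] F [ 0.0561  0.328  -0.1021] 0.04986141253006613
bolt 0.65 [224.4 306.2] [0.5143 0.1022 0.06  ] tool mm [ -2.3517  -4.4565 155.6003]Traceback (most recent call last):
  File "<stdin>", line 4, in <module>
IndexError: list index out of range
```

Run:
```python
from chk import *
C,im,D,o,R=look("w8",[],False)
P=cloud(C,D,np.ones(D.shape,bool)); P=P[np.hypot(P[:,0]-.517,P[:,1]-.103)<.03]
for a,b in((.09,.12),(.0625,.068)):
    Q=P[(P[:,2]>a)&(P[:,2]<b)]
    c=cv2.minEnclosingCircle((Q[:,:2]*1000).astype(np.float32)); print(len(Q),c,np.median(Q[:,2]), R.T@(np.array([*c[0],100])-1000*o["eef_pos"]))
```

```text
21.1 [ 0.1961  0.3114  0.0401  1.3003 -0.0002  1.9456] tcp [0.5199 0.1032 0.2162] x [ 0.1777  0.9841 -0.0005] y [ 0.9841 -0.1777 -0.0006] z [-0.0007 -0.0004 -1.    ] F [-0.3534  0.1123 -0.0361] 0.04983883208664798
737 ((517.4417114257812, 102.39750671386719), 11.23707389831543) 0.09831129574370723 [ -1.1803  -2.2157 116.2043]
528 ((519.6911010742188, 99.87771606445312), 26.278499603271484) 0.06459524569734584 [ -3.2601   0.4458 116.2036]
```

Request:
{"method": "servo_tool", "body": {"commands": [[50, -1, -2.2, 20, 0], [50, 0, 0, 40, 0], [50, 0, 0, 40, 0], [50, 0, 0, 25, 0], [50, 0, 0, 14, 0], [50, 0, 0, 0, 0], [0, 0, 0, 0, 0], [0, 0, 0, 0, 0], [0, 0, 0, 0, 0], [0, 0, 0, 0, 0], [0, 0, 0, 0, 0], [0, 0, 0, 0, 0]]}}

```text
clock: 22.65
eef_pos: [0.5187, 0.1039, 0.0791]
tool_rot: [0.767, 0.642, 0.001, 0.001]
ft_force: [-0.7, -0.3, 7.0]
grip_width: 0.0203
grasp_force: 58.7
```

Request:
{"method": "servo_tool", "body": {"commands": [[0, 0, 0, -20, 0], [0, 0, 0, -40, 0], [0, 0, 0, -40, 0], [0, 0, 0, -10, 0], [0, -25, 14.5, 0, 0], [0, -40, 22.5, 0, 0], [0, -40, 22.5, 0, 0], [0, -40, 22.5, 0, 0], [0, -30, 17, 0, 0], [0, -20, 12, 0, -0.038], [0, 0, 0, 0, 0], [0, 0, 0, 0, 0], [0, 0, 0, 0, 0], [0, 0, 0, 0, 0]]}}

```text
clock: 24.4
eef_pos: [0.5923, -0.1069, 0.1877]
tool_rot: [0.754, 0.657, 0.0, -0.0]
ft_force: [-0.1, 0.5, -1.8]
grip_width: 0.0204
grasp_force: 58.9
```

Run:
```python
from chk import *
C,im,D,o,R=look("w9",[("bolt",.17),("bolt_hole",.06)])
P=cloud(C,D,np.ones(D.shape,bool)); P=(P-o["eef_pos"])@R*1000
for a in list(range(0,60,5)):
    Q=P[(P[:,2]>a)&(P[:,2]<a+5)&(abs(P[:,1])<22)&(abs(P[:,0])<22)]
    if len(Q)>5: print(a,len(Q),Q.min(0),Q.max(0))
h=np.array([.5938,-.1083]); print("hole in tool",R.T@(np.array([*h,.0605])-o["eef_pos"])*1000)
```

```text
24.4 [-0.1786  0.4679  0.1986  1.3016  0.0001  1.5301] tcp [ 0.5923 -0.1069  0.1877] x [0.1374 0.9905 0.0001] y [ 0.9905 -0.1374 -0.    ] z [ 0.      0.0001 -1.    ] F [-0.0689  0.5151 -1.8485] 0.02043539712392056
bolt 0.96 [304.7 310.1] [ 0.5917 -0.1087  0.17  ] tool mm [-1.917  -0.405  17.6808]
0 488 [  0.2641 -20.9487   0.0078] [11.742  21.9695  4.9877]
5 185 [ 1.197  -9.4614  5.0144] [ 9.8525 10.8814  9.9681]
10 724 [  0.151  -14.1566  10.0011] [15.2043 15.1598 14.995 ]
15 464 [  0.3993 -14.8393  15.0036] [15.0359 15.6503 19.5079]
45 10 [ 2.394  -2.7878 45.3035] [ 3.5407  3.1708 46.6099]
hole in tool [ -1.2023   1.6458 127.1809]
```

View pics/w9.png

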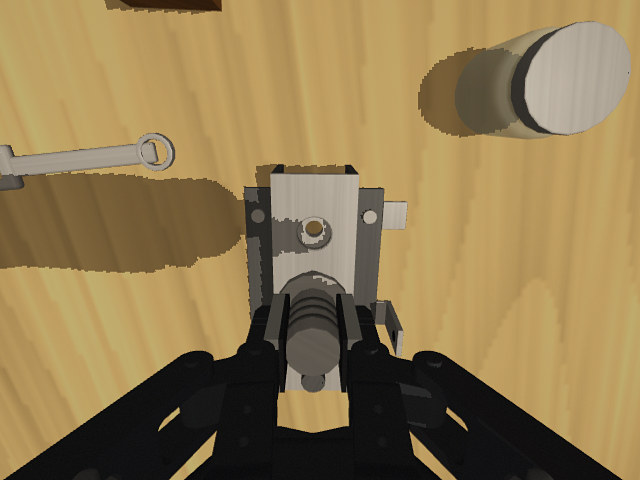

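Request:
{"method": "servo_tool", "body": {"commands": [[0, 0.7, 1.2, 10, 0], [0, 0, 0, 20, 0], [0, 0, 0, 20, 0], [0, 0, 0, 13, 0], [0, 0, 0, 0, 0], [0, 0, 0, 0, 0], [0, 0, 0, 0, 0]]}}

```text
clock: 25.42
eef_pos: [0.5945, -0.1074, 0.1257]
tool_rot: [0.755, 0.656, 0.001, 0.001]
ft_force: [0.7, 0.2, -0.5]
grip_width: 0.02
grasp_force: 58.9
```

Run:
```python
from chk import *
C,im,D,o,R=look("w10",[])
h=np.array([.5938,-.1083]); print("hole in tool",R.T@(np.array([*h,.0605])-o["eef_pos"])*1000)
P=cloud(C,D,np.ones(D.shape,bool)); P=(P-o["eef_pos"])@R*1000
for a in list(range(0,60,5)):
    Q=P[(P[:,2]>a)&(P[:,2]<a+5)&(abs(P[:,1])<18)&(abs(P[:,0])<18)]
    if len(Q)>5: print(a,len(Q),Q.min(0),Q.max(0))
save("w10c",cv2.resize(im[180:340,230:430],(800,640))[:600])
```

```text
25.425 [-0.1787  0.5106  0.101   1.1592 -0.      1.5311] tcp [ 0.5945 -0.1074  0.1257] x [ 0.1386  0.9904 -0.0001] y [ 0.9904 -0.1386  0.002 ] z [ 0.002  -0.0004 -1.    ] F [ 0.7214  0.1908 -0.4583] 0.020040842073615922
hole in tool [-0.9668 -0.67   65.1608]
0 470 [  1.1193 -17.9899   0.0006] [11.7008 17.3274  4.9972]
5 180 [ 1.6008 -9.4386  5.0096] [ 9.3815 10.8898  9.9324]
10 709 [  0.2865 -14.0661  10.0046] [14.9571 15.5209 14.9941]
15 481 [ -0.3882 -14.9812  15.0013] [14.9155 15.6769 19.1694]
40 6 [ 3.2919 -1.6583 42.8497] [ 3.9545  2.6251 44.784 ]
45 9 [ 2.496  -2.7827 45.0359] [ 3.4494  3.1705 46.6455]
```

View pics/w10c.png

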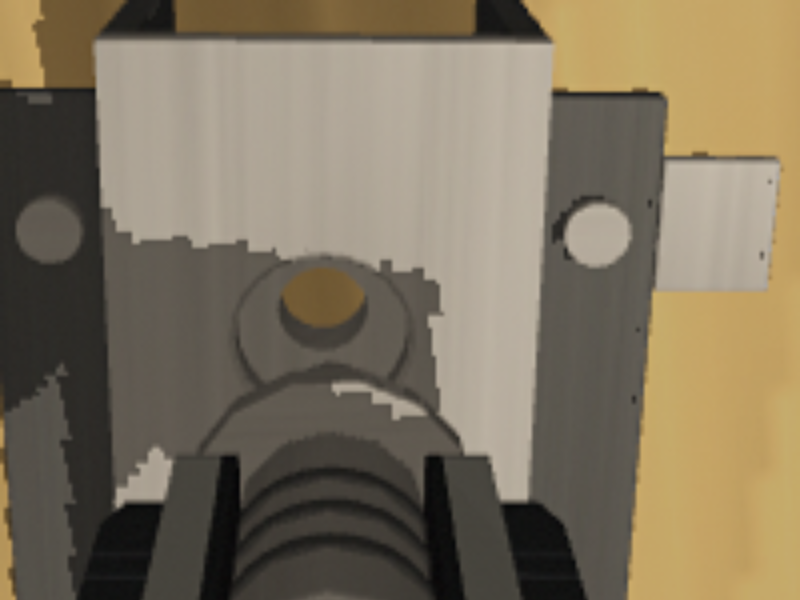

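The bolt sits about 1 mm off laterally (columns 331 vs 322). I'll correct that and descend.

Request:
{"method": "servo_tool", "body": {"commands": [[0, 1, -1, 0, 0], [0, 0, 0, 6, 0], [0, 0, 0, 6, 0], [0, 0, 0, 6, 0], [0, 0, 0, 5, 0], [0, 0, 0, 0, 0], [0, 0, 0, 0, 0], [0, 0, 0, 0, 0]]}}

```text
clock: 26.48
eef_pos: [0.5931, -0.1062, 0.1019]
tool_rot: [0.754, 0.656, 0.0, 0.0]
ft_force: [1.0, 0.4, -1.1]
grip_width: 0.0199
grasp_force: 58.9
```

Request:
{"method": "servo_tool", "body": {"commands": [[0, 0, 0.5, 2, 0], [0, 0, 0, 1.5, 0], [0, 0, 0, 1.5, 0], [0, 0, 0, 1.5, 0], [0, 0, 0, 0, 0], [0, 0, 0, 0, 0]]}}

```text
clock: 27.22
eef_pos: [0.5934, -0.1062, 0.0951]
tool_rot: [0.754, 0.656, 0.0, 0.0]
ft_force: [0.1, 0.6, -1.0]
grip_width: 0.0201
grasp_force: 58.9
```

Request:
{"method": "servo_tool", "body": {"commands": [[0, 0, 0, 1.5, 0], [0, 0, 0, 1.5, 0], [0, 0, 0, 1.5, 0], [0, 0, 0, 0, 0], [0, 0, 0, 0, 0]]}}

```text
clock: 27.85
eef_pos: [0.5934, -0.1062, 0.0906]
tool_rot: [0.755, 0.656, 0.0, -0.0]
ft_force: [-0.6, 0.1, -1.9]
grip_width: 0.0199
grasp_force: 58.9
```

Entered cleanly. Flange is about 11 mm above the cover.

Request:
{"method": "servo_tool", "body": {"commands": [[0, 0, 0, 1.5, 0], [0, 0, 0, 1.5, 0], [0, 0, 0, 1.5, 0], [0, 0, 0, 1.5, 0], [0, 0, 0, 0, 0], [0, 0, 0, 0, 0]]}}

```text
clock: 28.6
eef_pos: [0.5934, -0.1062, 0.0846]
tool_rot: [0.755, 0.656, 0.0, -0.0]
ft_force: [-0.3, 0.4, -2.1]
grip_width: 0.02
grasp_force: 58.9
```

Request:
{"method": "servo_tool", "body": {"commands": [[0, 0, 0, 1.5, 0], [0, 0, 0, 1.5, 0], [0, 0, 0, 1, 0], [0, 0, 0, 0.7, 0], [0, 0, 0, 0, 0], [0, 0, 0, 0, 0]]}}

```text
clock: 29.35
eef_pos: [0.5934, -0.1062, 0.0799]
tool_rot: [0.755, 0.656, 0.0, 0.0]
ft_force: [-0.1, -0.7, -1.7]
grip_width: 0.0205
grasp_force: 58.9
```

Request:
{"method": "servo_tool", "body": {"commands": [[0, 0, 0, 0.5, 0], [0, 0, 0, 0.5, 0], [0, 0, 0, 0.3, 0], [0, 0, 0, 0, 0], [0, 0, 0, 0, 0]]}}

```text
clock: 29.98
eef_pos: [0.5935, -0.1062, 0.0792]
tool_rot: [0.755, 0.656, 0.0, 0.0]
ft_force: [-2.4, -0.5, 5.2]
grip_width: 0.0202
grasp_force: 59.0
```

Seated. I'll release and rise.

Request:
{"method": "servo_tool", "body": {"commands": [[0, 0, 0, -0.4, 0], [30, 0, 0, 0, 0], [35, 0, 0, 0, 0], [40, 0, 0, 0, 0], [40, 0, 0, -10, 0], [50, 0, 0, -30, 0], [50, 0, 0, -40, 0], [50, 0, 0, -40, 0], [50, 0, 0, -20, 0], [50, 0, 0, 0, 0], [50, 0, 0, 0, 0]]}}

```text
clock: 31.35
eef_pos: [0.5929, -0.1061, 0.2182]
tool_rot: [0.755, 0.656, -0.0, -0.001]
ft_force: [-0.2, -0.1, -0.9]
grip_width: 0.05
grasp_force: 0.0
```

Run:
```python
from chk import *
C,im,D,o,R=look("w11",[])
P=cloud(C,D,np.ones(D.shape,bool))
for h in((.5793,-.2073),(.5938,-.1083)):
  P0=P[np.hypot(P[:,0]-h[0],P[:,1]-h[1])<.019]
  for a,b in((.09,.12),(.0625,.068)):
    Q=P0[(P0[:,2]>a)&(P0[:,2]<b)]
    if len(Q)>5: print(h,len(Q),cv2.minEnclosingCircle((Q[:,:2]*1000).astype(np.float32)),np.median(Q[:,2]))
```

```text
31.35 [-0.1771  0.4563  0.2601  1.3759  0.      1.5327] tcp [ 0.5929 -0.1061  0.2182] x [0.1386 0.9904 0.0001] y [ 0.9903 -0.1386 -0.0013] z [-0.0013  0.0002 -1.    ] F [-0.2233 -0.1482 -0.8818] 0.04995236127630602
(0.5793, -0.2073) 518 ((579.3412475585938, -207.57754516601562), 9.371404647827148) 0.10384019558764429
(0.5793, -0.2073) 563 ((579.1318969726562, -207.45655822753906), 17.303647994995117) 0.06451540549290591
(0.5938, -0.1083) 729 ((594.0170288085938, -107.86634063720703), 11.181032180786133) 0.09827227996516852
(0.5938, -0.1083) 509 ((594.1398315429688, -108.22088623046875), 16.928451538085938) 0.06450556074979319
```

Both flange tops measure 0.0645, so both flanges are on the cover, centred and upright. Handing in.

```bash
python3 -c "
from workcell import bot; print(bot.job_done())"
```

```text
the job is handed in; nothing more can be done
None
```

The pin is fully home in the hole beside the lug and the bolt fully home in the other, with the gripper clear of both; I handed the job in at about 31 s, and no verdict came back.

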